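# Settle the bedside for the night

## Robot

A 6-joint arm with a two-finger parallel gripper is mounted at the origin on the work surface. World frame = base frame: x ahead of the robot, y to its left, z up, the work surface at z = 0. Lengths are in m, angles in rad, forces in N, time in s.
With the tool pointing down it reaches from about 0.35 to 0.975 m from the base axis. Payload 7.1 kg.
Tool frame: the origin (TCP) lies midway between the tips of the shut fingers; the grasp point (between the pads) lies 19 mm behind it (r.tcp_to_grasp is the distance from the TCP to the grasp point, in m); z points along the fingers, y is the line along which they close (so a half turn about z gives the same grasp; the last joint's range is limited). The gripper opens to 88 mm and grips with 3 to 60 N. Pads are 20 mm wide; open, the fingers measure 115 mm over their backs; the gripper's body (75 mm by 178 mm) begins 61 mm behind the grasp point.
Start: joints at [-1.224, 0.423, 1.63, -0, 1.089, -0.019], TCP at [0.224, -0.584, 0.223] pointing down, gripper open.
Joint ranges: [-3, 3], [-0.9, 2.11], [0.09, 2.58], [-1.31, 4.45], [0.11, 2.69], [-2.54, 2.54]. Speed limits (rad/s): [2.39, 2.39, 3.01, 3.14, 3.14, 3.14].

## Interface

Orientations are given as a unit quaternion [w, x, y, z].
In Python, from bench import r gives the robot as it stands.
- The arm moves only by the shell command python3 -m handwheel 'ROWS'. ROWS is JSON, a list of rows, each an object with "translation": the shift along the world's x, y, z in mm, a list of three; "spin": the turn about the world's z in rad; "claw": the closure, from -1 (fully open) to 1 (shut), so that 0 is half open. A call has 1 to 10 rows; each row shifts and turns the commanded pose from where the row before left it; what a row does not reach is not made up. A row lasts 1/12 s, in which the tool goes at most 41.7 mm and 7.16 degrees, less where a joint would pass 70% of its speed; a pose out of reach is approached as far as the arm can. A call with a gripper value outside its range is refused whole. The fingers move at their own pace and stop on an object; the grip force is fixed at half the most. Time passes only in rows, so rows that do not move let the fingers close. It gives the time, the measured TCP pose, the force, the opening and the grip force at its end, in the units of the state.
- r.observe(): the state, without advancing time (a new reading comes with each control period).
- r.grab_frame(name): name is "scene" or "top" or "wrist"; returns a dict with "color" (420x560x3 uint8, red, green, blue), "camera_matrix" (3x3 intrinsics, pixels), "pose" (4x4, takes a point from camera to world coordinates). Camera axes: x right, y down, z forward; pixel columns grow to the right and rows downward; lengths in m; the calibration is good to about 2 mm. The wrist camera is an equidistant fisheye: a pixel r from the principal point sees the ray r / f radians off the axis. A picture is of the moment at which its call begins. There is no depth.
- r.hand_in(): hands the job in; it is judged then, once.
The state is a dict: "time_s": time; "joint_positions": joint angles; "joint_velocities": joint speeds; "joint_torque": joint torques, N m; "ee_pos": TCP position; "ee_rot": TCP orientation; "force": force on the tool from outside, world axes, zero at the start; "ft_torque": the same for the moment, N m; "grip_width": finger opening in m; "finger_force": force on a finger pad.
Only numpy, scipy, OpenCV 4.12 (cv2) and the standard library are available. Lean on these libraries where they do the work, as an engineer would, in place of code of your own. Each camera call takes 0.05 s, during which the arm holds its last target. There are 200 camera calls.

## Task

Settle this bedside for the night: first arm the alarm clock by pressing down the raised, dotted end of its orange rocker, then tap the dome of the round night-light fully down to switch it on, and last put the lamp out by pressing down the raised, dotted end of the ivory rocker on its foot. Use a light fingertip each time: pick nothing up and do not shove the clock, night-light or lamp about. Leave the clock's long grey snooze key and everything else on the table alone.

Things in the scene. Friction and masses are not known exactly. Their poses are not given: they have to be found in the camera images.
- clock: white table alarm clock, loose, 420 g: 150 mm along its y, 60 mm deep along its x, body top 70 mm above the table. Origin: centre of its underside; z up; the dial is on its +x face. Along its top lie an orange rocker (towards its -y end) and the grey snooze key (towards its +y end).
- clock_rocker (a joint): the clock's orange alarm rocker, in rad: 0 = off (as it starts: the end towards the clock's -y stands raised, marked with a small dot), 0.28 = armed (that end pressed down, the other raised). It stays where it is left; pressing the raised end over takes about 2 N, then a soft stop: 3.5 N plus 2.5 N per mm for 4 mm.
- clock_rocker_press (a point): middle of the top face of the orange rocker's raised end (26 mm along the clock's x, 24 mm along its y), moving with it. Starts 81 mm above the table at the clock's x 0, y -55 mm; the face slopes up 0.40 rad towards the clock's -y, outer edge 85 mm above the table. Pressed over, this point is 78 mm and the outer edge 79 mm above the table. Pivot at 76 mm, y -42 mm.
- snooze_top (a point): middle of the top of the grey snooze key on the clock (32 x 62 mm, at the clock's y +34 mm, 76 mm above the table): to be left alone.
- snooze (a joint): the snooze key, in m: 0 = up, 0.004 = fully down; springs back, about 1.5 N to start moving and 4 N fully down. To be left alone.
- nightlight: round push night-light, loose, 225 g: blue puck of 90 mm diameter, 28 mm high, with a cream domed lens of 72 mm diameter rising out of it. Origin: centre of its underside, z up.
- dome (a joint): the night-light's lens, in m: 0 = off (up, as it starts), 0.005 = on (fully down). It stays where it is left; pushing it down takes about 2 N, then a soft stop: 3.5 N plus 2.5 N per mm for 4 mm.
- dome_top (a point): top centre of the lens, moving with it: starts 52 mm above the table, 47 mm when fully down. The middle 30 mm are nearly flat.
- lamp: bedside lamp that is lit, loose, 2.2 kg: oak foot 300 mm along its y, 110 mm along its x, 27 mm high; 14 mm black stem at its y +95 mm with a white conical shade, 172 mm wide below and 102 mm above, from 289 to 425 mm above the table; ivory rocker near the foot's -y end. Origin: centre of the foot's underside, z up.
- lamp_rocker (a joint): the lamp's ivory rocker, in rad: 0 = lamp on (as it starts: the end towards the lamp's -y, away from the stem, stands raised, marked with a small dot), 0.28 = lamp off (that end pressed down, the other raised). It stays where it is left; pressing the raised end over takes about 2 N, then a soft stop: 3.5 N plus 2.5 N per mm for 4 mm.
- lamp_rocker_press (a point): middle of the top face of the ivory rocker's raised end (26 mm along the lamp's x, 24 mm along its y), moving with it. Starts 38 mm above the table at the lamp's x 0, y -113 mm; the face slopes up 0.40 rad towards the lamp's -y, outer edge 42 mm above the table. Pressed over, this point is 35 mm and the outer edge 36 mm above the table. Pivot at 33 mm, y -100 mm.
- mug: blue mug, 80 mm diameter, 90 mm high, handle on its +y side; bystander, origin at the centre of its underside.
- carafe: green glass bottle with a wooden cap, 72 mm diameter, 200 mm high; bystander, origin at the centre of its underside.
- jar: white jar with a green lid, 60 mm diameter, 50 mm high; bystander, origin at the centre of its underside.
- tissues: grey tissue box, 120 x 130 x 90 mm high; bystander, origin at the centre of its underside.
- book: green hardback lying flat, 148 mm along x, 210 mm along y, 28 mm thick; bystander, origin at the centre of its underside.
- phone: black telephone, 72 x 150 x 9 mm, lying on the book; bystander, origin at the centre of its underside.
- glasses_case: brown spectacles case, 62 mm along x, 160 mm along y, 36 mm high; bystander, origin at the centre of its underside.
Things that resemble listed ones, but are neither listed nor needed, are in the scene too. What is shaped like the clock but purple is not meant.

How it is judged:
On the way, in this order (a step that is already met when the one before it is completed fails the run):
1. the clock's orange rocker is pressed over, with the night-light still off and the lamp still on (value of joint clock_rocker above 0.2 rad and value of joint dome below 0.001 m and value of joint lamp_rocker below 0.05 rad), for 0.1 s.
2. the night-light's dome is pushed down, with the alarm armed and the lamp still on (value of joint clock_rocker above 0.2 rad and value of joint dome above 0.0035 m and value of joint lamp_rocker below 0.05 rad), for 0.1 s.
3. the lamp's ivory rocker is pressed over, with the alarm armed and the night-light on (value of joint each of clock_rocker, lamp_rocker above 0.2 rad and value of joint dome above 0.0035 m), for 0.1 s.
At the end, for the whole second after the job is handed in: Clock rocker over 0.20 rad, night-light lens over 3.5 mm down, lamp rocker over 0.20 rad, snooze key up (under 1 mm); clock, night-light and lamp upright within 0.05 rad and at rest; they and all bystanders within 20 mm of where they started (all of step 3 and value of joint snooze below 0.001 m and distance of each of clock, nightlight, lamp, mug, carafe, jar, tissues, book, phone, glasses_case from where it was at the start of the episode below 0.02 m and angle between each of clock, nightlight, lamp's own z axis and vertical below 0.05 rad and linear speed of each of clock, nightlight, lamp below 0.02 m/s); the robot touches nothing.
It fails at once if out of order: the night-light went on before the alarm was armed, or the lamp was put out while the night-light was off ((value of joint dome above 0.0025 m and value of joint clock_rocker below 0.14 rad) or (value of joint lamp_rocker above 0.14 rad and value of joint dome below 0.0025 m)).
It fails at once if the snooze key was pressed (2 mm) (value of joint snooze above 0.002 m).
It fails at once if the clock, night-light or lamp was pressed harder than 20 N (contact force between any of the fingers, the arm and clock above 20 N or contact force between any of the fingers, the arm and nightlight above 20 N or contact force between any of the fingers, the arm and lamp above 20 N).
It fails at once if the clock, night-light or lamp was lifted (8 mm), tipped (0.2 rad) or shoved more than 20 mm (height (world z) of any of clock, nightlight, lamp above 0.008 m or angle between any of clock, nightlight, lamp's own z axis and vertical above 0.2 rad or distance of any of clock, nightlight, lamp from where it was at the start of the episode above 0.02 m).
It fails at once if a bystander was moved more than 20 mm or knocked over (distance of any of mug, carafe, jar, tissues, book, phone, glasses_case from where it was at the start of the episode above 0.02 m or angle between any of mug, carafe, jar, tissues, book, phone, glasses_case's own z axis and vertical above 0.3 rad).
It also fails if it takes over 48 s, if anything falls off the work surface, if the arm or the gripper's body presses on something with over 40 N, if the wrist force passes 120 N, or if a joint passes its speed limit or range.

## Working session

There is one attempt and no reset: what is moved stays moved. The work goes in short steps, Python scripts to look and compute and a shell command to move; the robot and the scene stay as the last step left them, time stands still between calls to the robot, and variables do not carry over. Pictures are saved under pics/ and viewed, at most 10 in all, crops included, and the job is handed in when it is done.

```bash
mkdir -p pics; cat > h.py <<'E'
import numpy as np, cv2, pickle
from bench import r
def grab(n,f):
    d=r.grab_frame(n); cv2.imwrite(f'pics/{f}.png',cv2.cvtColor(d['color'],cv2.COLOR_RGB2BGR)); pickle.dump(d,open(f'pics/{f}.pkl','wb')); return d
def load(f): return pickle.load(open(f'pics/{f}.pkl','rb'))
def ray(d,u,v):
    K=d['camera_matrix'];T=np.array(d['pose']); c=np.linalg.inv(K)@[u,v,1]; return T[:3,3],T[:3,:3]@c
def plane(d,u,v,z):
    o,w=ray(d,u,v); return o+w*(z-o[2])/w[2]
def proj(d,p):
    T=np.array(d['pose']); c=T[:3,:3].T@(np.array(p)-T[:3,3]); q=d['camera_matrix']@c; return q[:2]/q[2]
E
python3 - <<'E'
from h import *
for n in('top','scene'):
    d=grab(n,n+'0'); print(np.array(d['pose']).round(3).tolist(),np.array(d['camera_matrix']).round(1).tolist())
a=[cv2.imread(f'pics/{n}0.png') for n in('top','scene')]
print(r.observe()['ee_pos'],r.observe()['ee_rot'],r.observe()['time_s'])
E
```

```text
[[-0.005, -0.994, 0.113, 0.347], [-1.0, 0.008, 0.022, -0.05], [-0.023, -0.113, -0.993, 1.63], [0.0, 0.0, 0.0, 1.0]] [[511.4, 0.0, 274.9], [0.0, 511.4, 203.8], [0.0, 0.0, 1.0]]
[[-0.546, 0.532, -0.647, 1.363], [0.838, 0.346, -0.422, 0.548], [-0.001, -0.773, -0.635, 0.945], [0.0, 0.0, 0.0, 1.0]] [[464.9, 0.0, 277.3], [0.0, 464.9, 218.7], [0.0, 0.0, 1.0]]
[ 0.22340851 -0.58314703  0.2220017 ] [-6.96034984e-04  9.83316537e-01  1.81901317e-01 -1.23628834e-04] 0.1
```

View pics/top0.png

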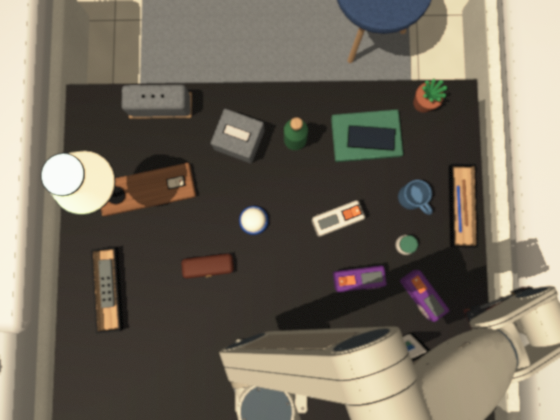

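View pics/scene0.png

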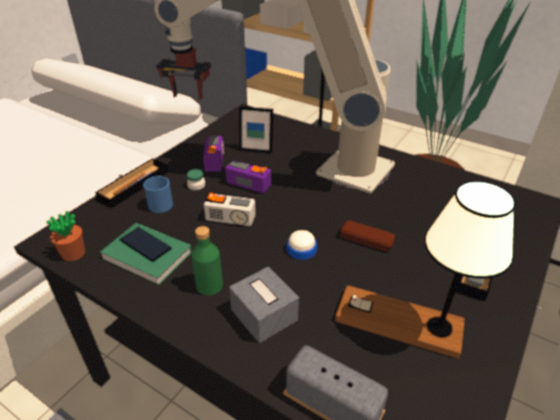

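Top view: the white clock is at (338,217) with its orange end at (352,212). The night-light is at (253,220), and the lamp foot at (148,188) with its rocker at (176,183).

Look-alikes:
- Clock: the purple clocks at (360,278) and (425,295) are ruled out by colour.
- Night-light: the jar at (406,244) is ruled out by its green lid.
- Lamp rocker: the dark remote in its tray at (106,288) and the grey speaker at (155,100) are ruled out because neither is the oak foot with the stem.

Next I'll check the choice in one close crop and measure.

```bash
python3 - <<'E'
from h import *
a=cv2.imread('pics/top0.png');b=cv2.imread('pics/scene0.png')
S=lambda i,x,y,w,h:cv2.resize(i[y:y+h,x:x+w],(390,290),interpolation=cv2.INTER_CUBIC)
g=np.vstack([np.hstack([S(a,300,190,78,58),S(a,140,155,78,58)]),np.hstack([S(b,190,180,78,58),S(b,330,275,78,58)])])
cv2.imwrite('pics/crop1.png',g)
E
```

```text
(no output)
```

View pics/crop1.png

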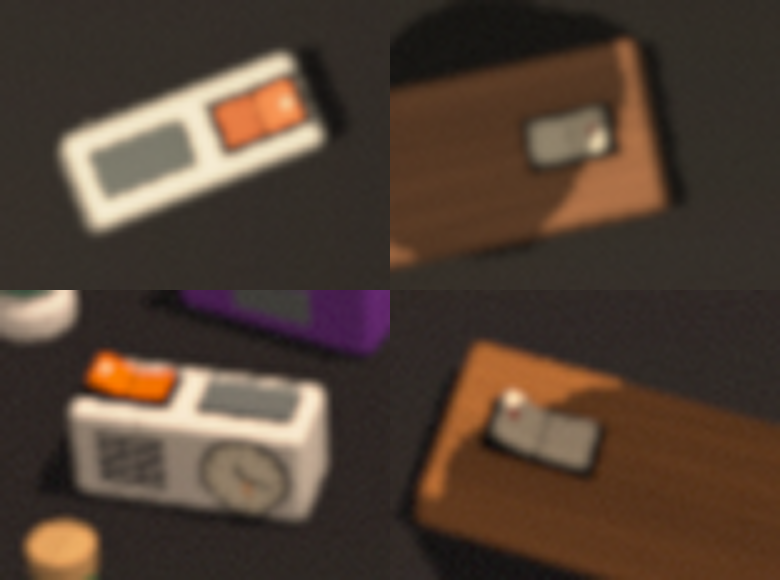

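The crop confirms the white clock: dial on the side facing the scene camera, orange rocker with its dot at the outer end. The ivory rocker on the oak foot also has its dot at the outer end, at top pixel (181,183).

```bash
python3 - <<'E'
from h import *
t=load('top0');s=load('scene0')
hsv=lambda d:cv2.cvtColor(d['color'],cv2.COLOR_RGB2HSV)
def big(m,box):
    x,y,w,h=box; q=np.zeros_like(m);q[y:y+h,x:x+w]=m[y:y+h,x:x+w]
    c=max(cv2.findContours(q,0,cv2.CHAIN_APPROX_NONE)[0],key=cv2.contourArea);M=cv2.moments(c);return c,np.array([M['m10'],M['m01']])/M['m00'],M['m00']
def tri(p,q):
    o1,d1=ray(t,*p);o2,d2=ray(s,*q);d1=d1/np.linalg.norm(d1);d2=d2/np.linalg.norm(d2)
    k=np.linalg.lstsq(np.c_[d1,-d2],o2-o1,rcond=None)[0];a,b=o1+d1*k[0],o2+d2*k[1];return (a+b)/2,np.linalg.norm(a-b)
f=lambda v:np.round(1000*np.asarray(v),1).tolist()
H,G=hsv(t),hsv(s)
om=lambda H:cv2.inRange(H,(5,150,140),(18,255,255))
_,p,A=big(om(H),(300,190,78,58));_,q,B=big(om(G),(195,185,45,30))
print('orange',p,A,q,B,'z78',f(plane(t,*p,.079)),[f(x) for x in tri(p,q)])
# clock top
m=cv2.inRange(H,(0,0,90),(179,255,255))
c,p,A=big(m,(300,190,78,58)); pts=np.array([plane(t,*x[0],.07)[:2] for x in c],np.float32)
R=cv2.minAreaRect(pts);bx=cv2.boxPoints(R);print('clock',f(R[0]),f(R[1]),R[2],f(bx))
long=max([bx[1]-bx[0],bx[2]-bx[1]],key=np.linalg.norm);u=long/np.linalg.norm(long);u*=np.sign(u[1])  # +y
print('u',u)
C=np.array(R[0]);P=C-.055*u;print('press clock',f(P),'proj',proj(t,[*P,.081]),proj(s,[*P,.081]))
# night-light
m=cv2.inRange(H,(0,0,120),(179,110,255));c,p,A=big(m,(235,202,36,36));
mb=cv2.inRange(G,(0,0,120),(179,110,255));c2,q,B=big(mb,(284,226,36,28))
print('dome',p,A,q,B,f(plane(t,*p,.04)),[f(x) for x in tri(p,q)],'diam',f(2*cv2.minEnclosingCircle(np.array([plane(t,*x[0],.04)[:2] for x in c],np.float32))[1]))
m=cv2.inRange(H,(100,100,40),(125,255,255))|m; c,p,A=big(m,(235,202,36,36));pp=np.array([plane(t,*x[0],.02)[:2] for x in c],np.float32);cc=cv2.minEnclosingCircle(pp);print('puck',f(cc[0]),f(cc[1]),f(plane(t,*p,.028)))
# lamp: foot oak mask, end
for D,n,box in((t,H,(125,160,75,55)),(s,G,(325,280,100,60))):
    m=cv2.inRange(n,(3,80,45),(20,255,255)); m=cv2.morphologyEx(m,cv2.MORPH_CLOSE,np.ones((9,9)))
    c,p,A=big(m,box); pts=np.array([plane(D,*x[0],.027)[:2] for x in c],np.float32)
    R=cv2.minAreaRect(pts);print('foot',f(R[0]),f(R[1]),R[2],f(cv2.boxPoints(R)))
print('lampdot',[f(x) for x in tri((181,183),(354.6,296.4))],f(plane(t,181,183,.04)),'clockdot',f(plane(t,357.4,210.6,.083)))
E
```

```text
orange [350.81746032 212.46349206] 105.0 [215.43984221 197.38856016] 84.5 z78 [494.4, -246.3, 79.0] [[495.1, -247.3, 76.3], 1.6]
clock [479.1, -206.0] [67.1, 157.8] 20.82948112487793 [[419.70001220703125, -144.1999969482422], [475.79998779296875, -291.70001220703125], [538.5, -267.8999938964844], [482.3999938964844, -120.4000015258789]]
u [-0.35558778  0.93464285]
press clock [498.6, -257.4] proj [354.53918958 210.96596789] [212.29779566 195.72912284]
dome [252.18093385 220.        ] 514.0 [301.73696145 240.39833711] 441.0 [476.8, 56.2, 40.0] [[477.6, 56.3, 32.3], 1.0] diam 84.4
puck [478.4, 53.5] 46.8 [477.2, 52.8, 28.0]
foot [586.1, 359.2] [120.4, 231.3] 11.574159622192383 [[503.8999938964844, 460.3999938964844], [550.2999877929688, 233.8000030517578], [668.2999877929688, 258.0], [621.9000244140625, 484.6000061035156]]
foot [597.2, 357.8] [134.7, 218.9] 11.829883575439453 [[508.79998779296875, 451.1000061035156], [553.7000122070312, 236.89999389648438], [685.5999755859375, 264.5], [640.7000122070312, 478.79998779296875]]
lampdot [[595.3, 281.5, 40.5], 0.8] [595.6, 281.2, 40.0] clockdot [499.5, -265.8, 83.0]
```

```bash
python3 - <<'E'
from h import *
t=load('top0');s=load('scene0');f=lambda v:np.round(1000*np.asarray(v),1).tolist()
print('lamp rocker mid',f(plane(t,176,182.4,.035)),'carafe cap',f(plane(t,296,124,.2)))
u=np.array([-.2,.98]);P=np.array(plane(t,176,182.4,.035))[:2]-.013*u
print('lamp press',f(P),'scene px',proj(s,[*P,.038]),proj(s,[*(P+.013*u),.035]))
x=s['color'][285:312,340:380].astype(int);m=((x.max(2)-x.min(2))<45)&(x.sum(2)>240)
v,w=np.nonzero(m);print('scene ivory centroid',w.mean()+340,v.mean()+285,len(w))
E
python3 -m handwheel '[{"translation":[25,30,0],"spin":0,"claw":1},{"translation":[25,30,0],"spin":0,"claw":1},{"translation":[25,30,0],"spin":0,"claw":1},{"translation":[25,30,0],"spin":0,"claw":1},{"translation":[25,30,0],"spin":0,"claw":1},{"translation":[25,30,0],"spin":0,"claw":1},{"translation":[25,30,0],"spin":0,"claw":1},{"translation":[25,30,0],"spin":0,"claw":1},{"translation":[25,30,0],"spin":0,"claw":1},{"translation":[0,0,0],"spin":0,"claw":1}]'
```

```text
lamp rocker mid [598.4, 298.2, 35.0] carafe cap [738.4, -80.2, 200.0]
lamp press [601.0, 285.5] scene px [354.78916014 299.13497699] [359.68065374 301.36605142]
scene ivory centroid 361.4697986577181 303.81208053691273 149
time_s: 0.93
ee_pos: [0.4517, -0.3091, 0.2225]
ee_rot: [-0.001, 0.983, 0.184, 0.001]
force: [0.5, 0.5, -0.0]
grip_width: 0.0247
finger_force: 0.0
```

```bash
python3 -m handwheel '[{"translation":[24,23,0],"spin":0,"claw":1},{"translation":[24,24,0],"spin":0,"claw":1},{"translation":[0,0,-30],"spin":0,"claw":1},{"translation":[0,0,-30],"spin":0,"claw":1},{"translation":[0,0,-30],"spin":0,"claw":1},{"translation":[0,0,-25],"spin":0,"claw":1},{"translation":[0,0,0],"spin":0,"claw":1},{"translation":[0,0,0],"spin":0,"claw":1}]'; python3 - <<'E'
from h import *
s=grab('scene','s1');t=grab('top','t1');w=grab('wrist','w1')
S=lambda i,x,y,w,h:cv2.resize(i[y:y+h,x:x+w],(390,390*h//w),interpolation=cv2.INTER_CUBIC)
a,b,c=[cv2.imread(f'pics/{n}1.png') for n in 'stw']
g=np.hstack([S(a,160,130,120,120),S(c,70,0,420,420)]);cv2.imwrite('pics/v1.png',g)
E
```

```text
time_s: 1.6
ee_pos: [0.4954, -0.2665, 0.1066]
ee_rot: [-0.001, 0.983, 0.182, -0.001]
force: [0.7, -0.8, 0.2]
grip_width: 0.0004
finger_force: 0.0
```

View pics/v1.png

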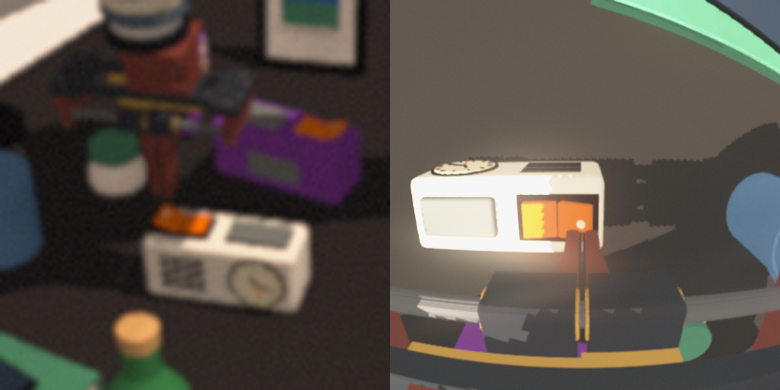

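The scene crop shows the shut fingertips above the clock's orange end. In the wrist view the tips, at (580,232), sit just beside the rocker's dot at (580,223), on the raised end.

```bash
python3 -m handwheel '[{"translation":[4,5,-8],"spin":0,"claw":1},{"translation":[0,0,-5],"spin":0,"claw":1},{"translation":[0,0,-3],"spin":0,"claw":1},{"translation":[0,0,0],"spin":0,"claw":1},{"translation":[0,0,0],"spin":0,"claw":1}]'
```

```text
time_s: 2.17
ee_pos: [0.5005, -0.2615, 0.0915]
ee_rot: [-0.0, 0.983, 0.182, -0.0]
force: [-1.2, 0.2, 0.3]
grip_width: 0.0006
finger_force: 0.0
```

```bash
python3 -m handwheel '[{"translation":[0,0,-3],"spin":0,"claw":1},{"translation":[0,0,-2],"spin":0,"claw":1},{"translation":[0,0,-2],"spin":0,"claw":1},{"translation":[0,0,-2],"spin":0,"claw":1},{"translation":[0,0,-1],"spin":0,"claw":1},{"translation":[0,0,0],"spin":0,"claw":1},{"translation":[0,0,0],"spin":0,"claw":1}]'; python3 -m handwheel '[{"translation":[0,0,-2],"spin":0,"claw":1},{"translation":[0,0,-1],"spin":0,"claw":1},{"translation":[0,0,0],"spin":0,"claw":1}]'
```

```text
time_s: 2.75
ee_pos: [0.5004, -0.2616, 0.0816]
ee_rot: [-0.0, 0.983, 0.182, -0.0]
force: [0.3, -1.0, 0.0]
grip_width: 0.0004
finger_force: 0.0
time_s: 3.0
ee_pos: [0.5007, -0.2618, 0.0786]
ee_rot: [0.0, 0.983, 0.182, 0.0]
force: [1.1, 0.1, 1.7]
grip_width: 0.0001
finger_force: 0.5
```

Contact is starting, at about 1.7 N. I'll continue gently.

```bash
python3 -m handwheel '[{"translation":[0,0,-1],"spin":0,"claw":1},{"translation":[0,0,-0.5],"spin":0,"claw":1},{"translation":[0,0,0],"spin":0,"claw":1},{"translation":[0,0,0],"spin":0,"claw":1}]'
```

```text
time_s: 3.33
ee_pos: [0.5008, -0.2618, 0.0775]
ee_rot: [0.0, 0.983, 0.182, 0.0]
force: [-0.4, -0.8, 5.0]
grip_width: 0.0006
finger_force: 2.7
```

```bash
python3 -m handwheel '[{"translation":[0,0,-0.7],"spin":0,"claw":1},{"translation":[0,0,0],"spin":0,"claw":1},{"translation":[0,0,0],"spin":0,"claw":1}]';python3 -m handwheel '[{"translation":[0,0,5],"spin":0,"claw":1},{"translation":[0,0,20],"spin":0,"claw":1},{"translation":[0,0,35],"spin":0,"claw":1},{"translation":[0,0,0],"spin":0,"claw":1},{"translation":[0,0,0],"spin":0,"claw":1}]'; python3 - <<'E'
from h import *
w=grab('wrist','w2');s=grab('scene','s2')
a,b=cv2.imread('pics/s2.png'),cv2.imread('pics/w2.png')
S=lambda i,x,y,w,h:cv2.resize(i[y:y+h,x:x+w],(390,390*h//w),interpolation=cv2.INTER_CUBIC)
cv2.imwrite('pics/v2.png',np.hstack([S(a,190,180,78,78),S(b,180,120,200,200)]))
E
```

```text
time_s: 3.58
ee_pos: [0.5008, -0.2617, 0.0769]
ee_rot: [0.0, 0.983, 0.182, 0.0]
force: [-1.2, -0.5, 7.3]
grip_width: 0.0003
finger_force: 3.3
time_s: 4.0
ee_pos: [0.5016, -0.262, 0.1382]
ee_rot: [0.001, 0.983, 0.182, 0.001]
force: [-0.5, 0.7, -0.2]
grip_width: 0.0006
finger_force: 0.0
```

View pics/v2.png

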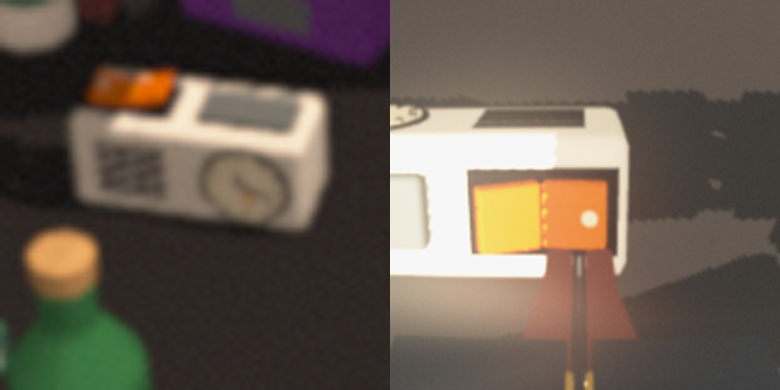

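The inner end of the orange rocker now stands raised and the dotted end is down (dot at (588,218) in the wrist crop), so the alarm is armed. Next is the dome at about (477.5, 55).

```bash
python3 -m handwheel '[{"translation":[-3,39,0],"spin":0,"claw":1},{"translation":[-3,39,0],"spin":0,"claw":1},{"translation":[-3,39,0],"spin":0,"claw":1},{"translation":[-3,39,0],"spin":0,"claw":1},{"translation":[-3,39,0],"spin":0,"claw":1},{"translation":[-3,39,0],"spin":0,"claw":1},{"translation":[-3,39,0],"spin":0,"claw":1},{"translation":[-3,39,0],"spin":0,"claw":1},{"translation":[0,0,0],"spin":0,"claw":1},{"translation":[0,0,0],"spin":0,"claw":1}]'
```

```text
time_s: 4.93
ee_pos: [0.4753, 0.0522, 0.1353]
ee_rot: [-0.0, 0.983, 0.184, -0.001]
force: [-1.0, -0.5, -0.6]
grip_width: 0.0007
finger_force: 0.0
```

```bash
python3 -m handwheel '[{"translation":[2,3,-30],"spin":0,"claw":1},{"translation":[0,0,-30],"spin":0,"claw":1},{"translation":[0,0,-15],"spin":0,"claw":1},{"translation":[0,0,0],"spin":0,"claw":1},{"translation":[0,0,0],"spin":0,"claw":1}]'; python3 - <<'E'
from h import *
w=grab('wrist','w3');s=grab('scene','s3')
a,b=cv2.imread('pics/s3.png'),cv2.imread('pics/w3.png')
S=lambda i,x,y,w,h:cv2.resize(i[y:y+h,x:x+w],(390,390*h//w),interpolation=cv2.INTER_CUBIC)
cv2.imwrite('pics/v3.png',np.hstack([S(a,262,200,78,78),S(b,180,120,200,200)]))
print(proj(s,r.observe()['ee_pos']))
E
```

```text
time_s: 5.35
ee_pos: [0.4776, 0.0522, 0.0604]
ee_rot: [-0.0, 0.983, 0.181, -0.002]
force: [-0.4, -0.2, 0.0]
grip_width: 0.0008
finger_force: 0.0
[300.87603322 232.57457289]
```

View pics/v3.png

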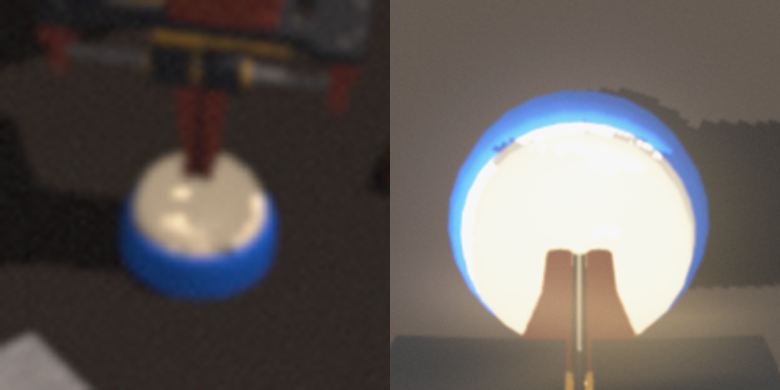

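The tips are centred on the dome: at (200,170) in the scene crop, and centred in x in the wrist crop.

```bash
python3 -m handwheel '[{"translation":[0,0,-4],"spin":0,"claw":1},{"translation":[0,0,-3],"spin":0,"claw":1},{"translation":[0,0,-2],"spin":0,"claw":1},{"translation":[0,0,-2],"spin":0,"claw":1},{"translation":[0,0,-1],"spin":0,"claw":1},{"translation":[0,0,-1],"spin":0,"claw":1},{"translation":[0,0,0],"spin":0,"claw":1},{"translation":[0,0,0],"spin":0,"claw":1}]'; python3 -m handwheel '[{"translation":[0,0,-0.8],"spin":0,"claw":1},{"translation":[0,0,0],"spin":0,"claw":1},{"translation":[0,0,0],"spin":0,"claw":1}]'
```

```text
time_s: 6.12
ee_pos: [0.4787, 0.0534, 0.0485]
ee_rot: [-0.0, 0.983, 0.182, 0.0]
force: [0.9, 0.1, 0.5]
grip_width: 0.0004
finger_force: 0.3
time_s: 6.37
ee_pos: [0.4786, 0.0534, 0.0477]
ee_rot: [-0.0, 0.983, 0.182, 0.0]
force: [0.7, -0.4, 1.0]
grip_width: 0.0006
finger_force: 0.5
```

```bash
python3 -m handwheel '[{"translation":[0,0,-0.8],"spin":0,"claw":1},{"translation":[0,0,-0.5],"spin":0,"claw":1},{"translation":[0,0,0],"spin":0,"claw":1},{"translation":[0,0,0],"spin":0,"claw":1}]'; python3 -m handwheel '[{"translation":[0,0,-0.7],"spin":0,"claw":1},{"translation":[0,0,0],"spin":0,"claw":1},{"translation":[0,0,0],"spin":0,"claw":1}]'
```

```text
time_s: 6.7
ee_pos: [0.4787, 0.0534, 0.0465]
ee_rot: [-0.0, 0.983, 0.182, 0.0]
force: [0.1, 0.6, 4.7]
grip_width: 0.0005
finger_force: 2.4
time_s: 6.95
ee_pos: [0.4787, 0.0534, 0.0459]
ee_rot: [-0.0, 0.983, 0.182, 0.0]
force: [-0.7, 0.6, 6.7]
grip_width: 0.0004
finger_force: 3.2
```

The reading is 6.7 N at 46 mm, which is into the soft stop, so the dome is down. Now up and over to the lamp rocker.

```bash
python3 -m handwheel '[{"translation":[0,0,6],"spin":0,"claw":1},{"translation":[0,0,25],"spin":0,"claw":1},{"translation":[0,0,35],"spin":0,"claw":1},{"translation":[17,33,0],"spin":-0.08,"claw":1},{"translation":[17,33,0],"spin":-0.08,"claw":1},{"translation":[17,33,0],"spin":0,"claw":1},{"translation":[17,33,0],"spin":0,"claw":1},{"translation":[17,33,0],"spin":0,"claw":1},{"translation":[17,33,0],"spin":0,"claw":1},{"translation":[17,30,0],"spin":0,"claw":1}]'; python3 -m handwheel '[{"translation":[0,0,-15],"spin":0,"claw":1},{"translation":[0,0,-15],"spin":0,"claw":1},{"translation":[0,0,0],"spin":0,"claw":1},{"translation":[0,0,0],"spin":0,"claw":1}]';python3 - <<'E'
from h import *
w=grab('wrist','w4');s=grab('scene','s4')
a,b=cv2.imread('pics/s4.png'),cv2.imread('pics/w4.png')
S=lambda i,x,y,w,h:cv2.resize(i[y:y+h,x:x+w],(390,390*h//w),interpolation=cv2.INTER_CUBIC)
cv2.imwrite('pics/v4.png',np.hstack([S(a,262,200,160,160),S(b,180,120,200,200)]))
print(proj(s,r.observe()['ee_pos']))
E
```

```text
time_s: 7.78
ee_pos: [0.5976, 0.2832, 0.1115]
ee_rot: [0.0, 0.995, 0.103, -0.0]
force: [1.0, -1.5, 0.1]
grip_width: 0.0002
finger_force: 0.0
time_s: 8.12
ee_pos: [0.5963, 0.2809, 0.0806]
ee_rot: [0.001, 0.995, 0.103, -0.002]
force: [0.0, 0.1, 1.4]
grip_width: 0.0007
finger_force: 0.0
[355.65338108 285.72951687]
```

View pics/v4.png

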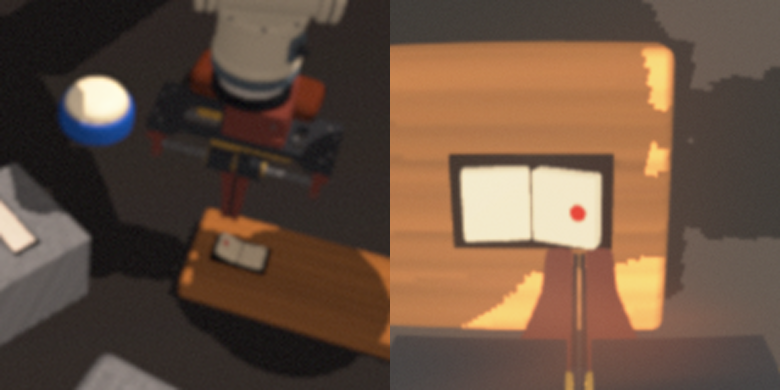

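The night-light is now lit. In the wrist crop the lamp rocker's red dot at (578,213) lines up with the fingers. I'll locate the dot with a fisheye ray.

```bash
python3 - <<'E'
from h import *
d=load('w4');K=d['camera_matrix'];T=np.array(d['pose'])
c=d['color'].astype(int);m=((c[...,0]>180)&(c[...,1]<120)&(c[...,2]<120)).astype(np.uint8);m[:200]=0;m[255:]=0;m[:,:250]=0;m[:,300:]=0
v,u=np.nonzero(m);print(u.mean(),v.mean(),len(u))
def pt(u,v,z):
    x=np.array([u-K[0,2],v-K[1,2]])/K[0,0];a=np.hypot(*x);w=T[:3,:3]@np.array([*(np.sin(a)*x/a),np.cos(a)]);o=T[:3,3];return (1000*(o+w*(z-o[2])/w[2])).round(1)
k=200/390;P=lambda x,y:(180+(x-390)*k,120+y*k)
print('dot',pt(u.mean(),v.mean(),.040),'pivot line',pt(*P(531,207),.034),'outer mid',pt(*P(601,210),.042),'foot corners',pt(*P(672,47),.027),pt(*P(662,328),.027))
E
```

```text
275.7317073170732 229.82926829268294 41
dot [602.4 282.1  40. ] pivot line [599.6 297.8  34. ] outer mid [606.2 274.6  42. ] foot corners [663.4 261.7  27. ] [557.9 238.7  27. ]
```

```bash
python3 -m handwheel '[{"translation":[6,2,-15],"spin":0,"claw":1},{"translation":[0,0,-13],"spin":0,"claw":1},{"translation":[0,0,-5],"spin":0,"claw":1},{"translation":[0,0,0],"spin":0,"claw":1},{"translation":[0,0,0],"spin":0,"claw":1}]'
```

```text
time_s: 8.63
ee_pos: [0.6032, 0.283, 0.0485]
ee_rot: [0.0, 0.995, 0.103, -0.0]
force: [1.1, -0.1, -0.2]
grip_width: 0.0006
finger_force: 0.0
```

```bash
python3 -m handwheel '[{"translation":[0,0,-3],"spin":0,"claw":1},{"translation":[0,0,-3],"spin":0,"claw":1},{"translation":[0,0,-2],"spin":0,"claw":1},{"translation":[0,0,-2],"spin":0,"claw":1},{"translation":[0,0,-2],"spin":0,"claw":1},{"translation":[0,0,-1],"spin":0,"claw":1},{"translation":[0,0,0],"spin":0,"claw":1},{"translation":[0,0,0],"spin":0,"claw":1}]'; python3 -m handwheel '[{"translation":[0,0,-0.7],"spin":0,"claw":1},{"translation":[0,0,0],"spin":0,"claw":1},{"translation":[0,0,0],"spin":0,"claw":1}]'
```

```text
time_s: 9.3
ee_pos: [0.6038, 0.2833, 0.0359]
ee_rot: [0.0, 0.995, 0.103, 0.0]
force: [1.0, -1.4, 3.1]
grip_width: 0.0001
finger_force: 1.3
time_s: 9.55
ee_pos: [0.6038, 0.2833, 0.0352]
ee_rot: [0.0, 0.995, 0.103, 0.0]
force: [0.4, -1.9, 5.3]
grip_width: 0.0003
finger_force: 2.2
```

```bash
python3 -m handwheel '[{"translation":[0,0,-0.8],"spin":0,"claw":1},{"translation":[0,0,0],"spin":0,"claw":1},{"translation":[0,0,0],"spin":0,"claw":1}]'; python3 -m handwheel '[{"translation":[0,0,6],"spin":0,"claw":1},{"translation":[0,0,25],"spin":0,"claw":1},{"translation":[0,0,30],"spin":0,"claw":1},{"translation":[-10,-20,10],"spin":0,"claw":1},{"translation":[0,0,0],"spin":0,"claw":1},{"translation":[0,0,0],"spin":0,"claw":1}]';python3 - <<'E'
from h import *
w=grab('wrist','w5');s=grab('scene','s5')
a,b=cv2.imread('pics/s5.png'),cv2.imread('pics/w5.png')
S=lambda i,x,y,w,h:cv2.resize(i[y:y+h,x:x+w],(390,390*h//w),interpolation=cv2.INTER_CUBIC)
cv2.imwrite('pics/v5.png',np.hstack([S(a,190,150,200,200),S(b,180,120,200,200)]))
E
```

```text
time_s: 9.8
ee_pos: [0.6038, 0.2834, 0.0345]
ee_rot: [-0.0, 0.995, 0.103, 0.0]
force: [0.8, -3.2, 6.1]
grip_width: 0.0004
finger_force: 2.9
time_s: 10.3
ee_pos: [0.5932, 0.2632, 0.1055]
ee_rot: [-0.0, 0.995, 0.102, 0.0]
force: [-0.1, 0.1, -1.1]
grip_width: 0.0002
finger_force: 0.0
```

View pics/v5.png

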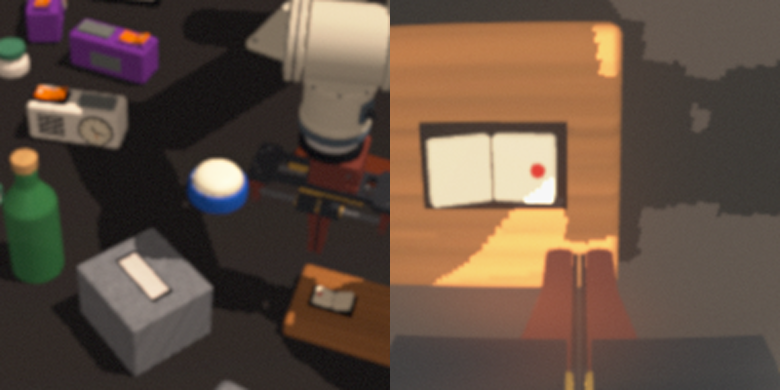

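The lamp rocker is over: the stem-side end is raised and the dotted end, with its dot at (538,171), is down. The night-light is lit. I'll check the shade brightness and hand in if it has dropped.

```bash
python3 - <<'E'
from h import *
v=[load(n)['color'][230:255,455:485].mean((0,1)).round() for n in('scene0','s4','s5')];print(v)
print(r.observe()['time_s'])
if v[2].sum()<v[1].sum()-40: print(r.hand_in())
E
```

```text
[array([253., 251., 226.]), array([253., 251., 226.]), array([253., 251., 226.])]
10.4
```

The shade pixels haven't changed, so I'll check the rocker state properly before handing in. I'll compare it before and after, and measure it.

```bash
python3 - <<'E'
from h import *
a,b=[cv2.imread(f'pics/{n}.png') for n in('w4','w5')]
S=lambda i,x,y,w,h:cv2.resize(i[y:y+h,x:x+w],(390,390*h//w),interpolation=cv2.INTER_CUBIC)
c,e,f,g=[cv2.imread(f'pics/{n}.png') for n in('s4','s5','scene0','s5')]
top=np.hstack([S(a,208,190,90,65),S(b,188,172,90,65)])
cv2.imwrite('pics/v6.png',np.vstack([top,np.hstack([S(f,330,280,60,42),S(g,330,280,60,42)])]))
E
```

```text
(no output)
```

View pics/v6.png

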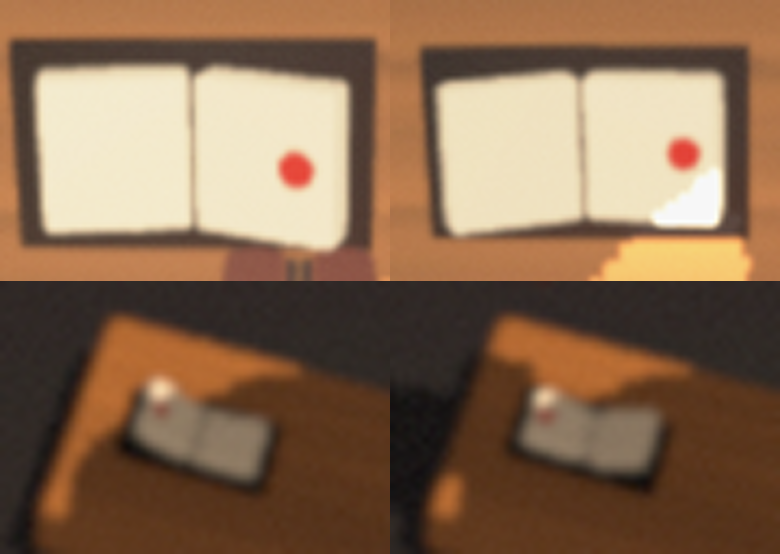

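Before (left) the dotted end slopes up. After (right) the dotted end is flat and the stem end at (455,90) slopes up, so the rocker is over and the picture just doesn't dim the shade. Handing in.

```bash
python3 -c "
from bench import r
print(r.hand_in())"
```

```text
the job is handed in; nothing more can be done
None
```

I pressed the clock rocker, the night-light dome and the lamp rocker over in that order, with no force reading above about 7 N, and handed in at about 10 s; no verdict came back, and the shade still looks lit in the pictures although the lamp rocker is clearly over.

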